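# Make up two medicine kits at the dispensary counter

## Task

Make up two medicine kits from the stock on the counter, each item standing upright on the floor of its own compartment: in the three-compartment tray put the carton in the largest compartment, the screw-cap bottle in the middle-sized one and the small vial in the smallest; in the two-compartment tray put the squat jar in the larger compartment and the dropper bottle in the smaller. Set every item down without dropping it or knocking it over, and leave the tape roll, the steel flask and the cardboard box where they are.

Things in the scene. Friction and masses are not known exactly. Their poses are not given: they have to be found in the camera images.
- carton: White card medicine carton, a standing box 64 (its x) x 36 (its y) x 80 mm high with a grey band low around its sides; loose, about 60 g. Grip it across the 36 mm. Origin: centre of its underside, z up; stands upright at the start.
- bottle: Brown screw-cap bottle with paper label and white cap: body 44 mm diameter up to 58 mm, shoulder to 66 mm, cap 29 mm diameter, 86 mm high in all; loose, about 120 g. Origin: centre of its underside, z up; stands upright at the start.
- vial: Small grey vial, the smallest item: body 26 mm diameter up to 42 mm, shoulder to 48 mm, then an aluminium cap 18 mm diameter, 58 mm high in all; loose, about 40 g. Origin: centre of its underside, z up; stands upright at the start.
- jar: Squat white ointment jar: 53 mm diameter up to 34 mm, lid 56 mm diameter from there to the top at 50 mm; loose, about 110 g. Origin: centre of its underside, z up; stands upright at the start.
- dropper: White dropper bottle with a pointed tip: body 34 mm diameter up to 50 mm, shoulder to 56 mm, then a cone narrowing to the tip at 80 mm; loose, about 50 g. Origin: centre of its underside, z up; stands upright at the start.
- long_tray: White three-compartment kit tray, 222 (x) x 84 (y) mm, walls and dividers 4 mm thick and 24 mm high, floor 4 mm thick; fixed to the counter. Origin: centre of its underside; x along its length. All compartments are 76 mm wide (y, centred); along x the largest is 90 mm long centred at x = -62 mm, the middle one 66 mm centred at x = +20 mm, the smallest 50 mm centred at x = +82 mm.
- short_tray: White two-compartment kit tray, 152 (x) x 84 (y) mm, walls and divider 4 mm thick and 24 mm high, floor 4 mm thick; fixed to the counter. Origin: centre of its underside; x along its length. Both compartments are 76 mm wide (y, centred); along x the larger is 84 mm long centred at x = -30 mm, the smaller 56 mm centred at x = +44 mm.
- tape: Roll of brown tape lying flat among the stock: 68 mm outside diameter, 48 mm hole, 18 mm high; loose, to be left alone. Origin: centre of its underside.
- flask: Steel drinking flask, 68 mm diameter, 150 mm high, standing beyond one of the trays; loose, to be left alone. Origin: centre of its underside.
- box: Closed cardboard box, 160 (x) x 120 (y) x 90 mm high, beyond the other tray; loose, to be left alone. Origin: centre of its underside.

How it is judged (in metres and radians):
At the end, for the whole second after the job is handed in: Long tray: carton in the largest, bottle in the middle, vial in the smallest compartment; short tray: jar in the larger, dropper in the smaller. Each origin within its compartment walls and under 9 mm above the tray underside, upright within 0.1 rad, at rest (x of carton in the frame of long_tray between -0.107 and -0.017 m and y of carton in the frame of long_tray between -0.038 and 0.038 m and z of carton in the frame of long_tray between 0 and 0.009 m and angle between each of carton, bottle, vial, jar, dropper's own z axis and vertical below 0.1 rad and linear speed of each of carton, bottle, vial, jar, dropper below 0.02 m/s and angular speed of each of carton, bottle, vial, jar, dropper below 0.2 rad/s and x of bottle in the frame of long_tray between -0.013 and 0.053 m and y of bottle in the frame of long_tray between -0.038 and 0.038 m and z of bottle in the frame of long_tray between 0 and 0.009 m and x of vial in the frame of long_tray between 0.057 and 0.107 m and y of vial in the frame of long_tray between -0.038 and 0.038 m and z of vial in the frame of long_tray between 0 and 0.009 m and x of jar in the frame of short_tray between -0.072 and 0.012 m and y of jar in the frame of short_tray between -0.038 and 0.038 m and z of jar in the frame of short_tray between 0 and 0.009 m and x of dropper in the frame of short_tray between 0.016 and 0.072 m and y of dropper in the frame of short_tray between -0.038 and 0.038 m and z of dropper in the frame of short_tray between 0 and 0.009 m); the robot touches nothing.
It fails at once if an item is dropped or thrown (faster than 0.6 m/s with no finger on it: a fall of about 18 mm) ((linear speed of bottle above 0.6 m/s and contact force between the fingers and bottle below 0.05 N) or (linear speed of jar above 0.6 m/s and contact force between the fingers and jar below 0.05 N) or (linear speed of vial above 0.6 m/s and contact force between the fingers and vial below 0.05 N) or (linear speed of dropper above 0.6 m/s and contact force between the fingers and dropper below 0.05 N) or (linear speed of carton above 0.6 m/s and contact force between the fingers and carton below 0.05 N)).
It fails at once if an item is knocked over (more than 0.8 rad from upright) (angle between any of bottle, jar, vial, dropper, carton's own z axis and vertical above 0.8 rad).
It fails at once if the tape roll, flask or box is moved by more than 25 mm (distance of any of tape, flask, box from where it was at the start of the episode above 0.025 m).
It also fails if it takes over 134 s, if anything falls off the work surface, if the arm or the gripper's body presses on something with over 40 N, if the wrist force passes 120 N, or if a joint passes its speed limit or range.

## Robot

A 7-joint arm with a two-finger parallel gripper is mounted at the origin on the work surface. World frame = base frame: x ahead of the robot, y to its left, z up, the work surface at z = 0. Lengths are in mm, angles in rad, forces in N, time in s.
With the tool pointing down it reaches from about 425 to 800 mm from the base axis. Payload 8.3 kg.
Tool frame: the origin (TCP) lies at the very end of the fingers, on their centre line; the grasp point (between the pads) lies 19 mm behind it; z points along the fingers, y is the line along which they close (so a half turn about z gives the same grasp; the last joint's range is limited). The gripper opens to 85 mm and grips with 20 to 120 N. Pads are 22 mm wide; open, the fingers measure 114 mm over their backs; the gripper's body (76 mm by 85 mm) begins 54 mm behind the grasp point. The pads swing forward as they close: fully open they stand 13 mm farther back than shut.
Start: joints at [1.244, 0.383, 0.016, 1.37, -0.006, 1.388, -0.046], TCP at [163.009, -603.349, 209.679] pointing down, gripper open.
Joint ranges: [-2.95, 2.95], [-0.25, 2.06], [-1.52, 1.56], [0.18, 2.33], [-1.44, 4.58], [0.02, 2.06], [-3.01, 3.01]. Speed limits (rad/s): [2.39, 2.39, 3.01, 3.01, 3.14, 3.14, 3.14].

## Interface

Orientations are given as a rotation vector (axis times angle).
In Python, from cell import reach, move_linear, move_j, open_gripper, close_gripper, hold, ik, observe, grab_frame, IKError, sign_off gives the robot as it stands. The module is installed in compiled form; this text tells all that it offers. Calls block until the motion is done:
- reach(position, orientation): joint-space move of the TCP to a pose.
- move_linear(position, ori=None, speed=150, max_force=None): straight line of the TCP; ori=None keeps the orientation; speed is the mean speed in mm/s. With max_force (N) it stops when the force on the tool has changed by that much, and returns True; else False.
- move_j(angles): joint-space move.
- open_gripper() and close_gripper(effort=None): open the fingers fully, or close them until they stop; effort is the grip in N (None keeps the last).
- hold(seconds).
- ik(position, orientation): joint angles nearest the present ones, or None.
- observe(): the state.
- grab_frame(name): name is "side" or "top" or "wrist"; returns a dict with "image" (420x560x3 uint8, red, green, blue), "mtx" (3x3 intrinsics, pixels), "R" (3x3) and "t" (3): a world point X has camera coordinates R X + t. Camera axes: x right, y down, z forward; pixel columns grow to the right and rows downward; lengths in mm; the calibration is good to about 2 mm. A picture is of the moment at which its call begins. There is no depth.
A pose or a line that the arm cannot do raises IKError and nothing moves.
- sign_off(): hands the job in; it is judged then, once.
The state is a dict: "t": time; "q": joint angles; "joint_vel": joint speeds; "joint_efforts": joint torques, N m; "tool_pos": TCP position; "tool_rot": TCP orientation; "contact_force": force on the tool from outside, world axes, zero at the start; "wrist_torque": the same for the moment, N m; "grip_width": finger opening in mm; "finger_force": force on a finger pad.
Only numpy, scipy, OpenCV 4.12 (cv2) and the standard library are available. Lean on these libraries where they do the work, as an engineer would, in place of code of your own. Each camera call takes 0.05 s, during which the arm holds its last target. There are 200 camera calls.

## Working session

There is one attempt and no reset: what is moved stays moved. The work goes in short steps, each a Python script; the robot and the scene stay as the last script left them, time stands still between calls to the robot, and variables do not carry over. Pictures are saved under pics/ and viewed, at most 14 in all, crops included, and the job is handed in when it is done.

```bash
mkdir -p pics; python3 - <<'E'
from cell import *
import cv2,numpy as np
for n in ("top","side"):
    f=grab_frame(n); cv2.imwrite(f"pics/{n}0.png",f["image"][:,:,::-1])
    np.savez(f"{n}0.npz",**f)
    print(n,f["mtx"].tolist(),np.round(f["R"],4).tolist(),f["t"])
s=observe();print(s["t"],s["tool_rot"],s["tool_pos"],s["grip_width"])
E
```

```text
top [[450.337450076215, 0.0, 282.065160868231], [0.0, 450.337450076215, 212.40675889019093], [0.0, 0.0, 1.0]] [[-0.0152, -0.9999, 0.0014], [-0.9853, 0.0147, -0.1699], [0.1699, -0.0039, -0.9855]] [  19.06806541  569.25881495 1314.93737796]
side [[541.1246465802955, 0.0, 277.09921360282215], [0.0, 541.1246465802955, 207.37603372657915], [0.0, 0.0, 1.0]] [[-0.8476, -0.5304, -0.0143], [-0.3535, 0.5846, -0.7302], [0.3957, -0.6139, -0.6831]] [ 477.64903886  228.01894617 1177.61984995]
0.1 [-3.11254494e+00 -4.13000654e-01  3.36515127e-04] [ 162.89760153 -602.89125339  208.75816955] 85.57479082220341
```

View pics/top0.png

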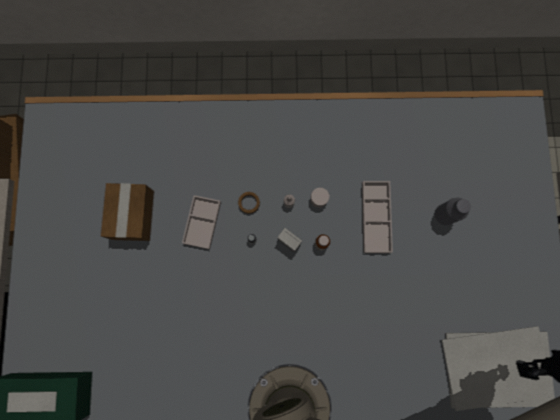

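View pics/side0.png

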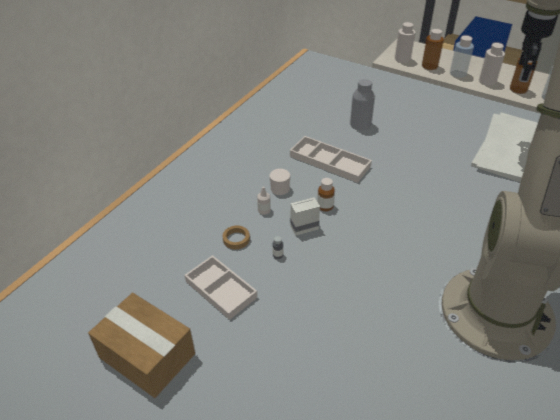

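The top view shows the short tray at about (202,222) and the long tray at (377,217). The items are the tape (249,203), dropper (289,201), jar (320,197), vial (252,239), carton (289,240) and bottle (323,241). Next I'll take wrist-camera views for better precision.

```bash
cat > h.py <<'E'
from cell import *
import cv2,numpy as np
def ori(yaw):  # tool down; closing line (tool y) at yaw-90deg
    return [np.pi*np.cos(yaw/2),np.pi*np.sin(yaw/2),0.]
def ray(f,u,v,z):
    d=np.linalg.inv(f["mtx"])@[u,v,1]; R=f["R"]; c=-R.T@f["t"]; w=R.T@d
    return (c+w*(z-c[2])/w[2])
def proj(f,P):
    c=np.atleast_2d(P)@f["R"].T+f["t"]; p=c@f["mtx"].T; return p[:,:2]/p[:,2:]
def snap(cam,name):
    f=grab_frame(cam); cv2.imwrite(f"pics/{name}.png",f["image"][:,:,::-1]); np.savez(f"{name}.npz",**f); return f
E
python3 - <<'E'
from h import *
f=dict(np.load("top0.npz"))
for n,u,v,z in [("tape",249,203,18),("drop",289,199,60),("jar",320,196,50),("vial",252,237,58),("carton",290,238,80),("bottle",324,241,86),("short",202,222,24),("long",377,217,24),("flask",462,207,150),("box",128,211,90)]:
    print(n,np.round(ray(f,u,v,z)))
i=0
for y in (230,0,-230):
    for yaw in (0,):
        try:
            reach([520,y,330],ori(yaw)); f=snap("wrist",f"w{i}"); print(y,np.round(-f["R"].T@f["t"]),np.round(f["R"][2],2)); i+=1
        except IKError as e: print("ik",y,e)
print(observe()["t"])
im=np.hstack([cv2.resize(cv2.imread(f"pics/w{k}.png"),None,fx=.5,fy=.5) for k in range(i)])
cv2.imwrite("pics/wall.png",cv2.resize(im,(800,int(im.shape[0]*800/im.shape[1]))))
E
```

```text
tape [606. 113.  18.]
drop [608. -11.  60.]
jar [ 618. -106.   50.]
vial [495. 101.  58.]
carton [488. -11.  80.]
bottle [ 477. -110.   86.]
short [548. 257.  24.]
long [ 555. -282.   24.]
flask [ 560. -494.  150.]
box [573. 463.  90.]
230 [598. 229. 494.] [-0.31  0.   -0.95]
0 [598.   1. 494.] [-0.31  0.   -0.95]
-230 [ 598. -227.  494.] [-0.31 -0.   -0.95]
5.2833
```

View pics/wall.png

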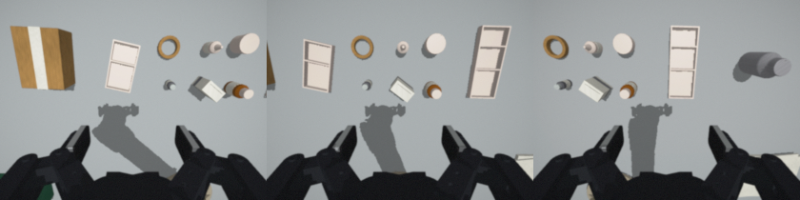

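The three wrist views (y=+230, 0 and −230) each show the items clearly. All five items and both trays are visible in the middle one, so I'll enlarge those areas.

```bash
python3 - <<'E'
import cv2,numpy as np
a=cv2.imread("pics/w1.png")[60:220,180:400]; cv2.imwrite("pics/c1.png",cv2.resize(a,None,fx=3.6,fy=3.6,interpolation=cv2.INTER_CUBIC))
a=cv2.imread("pics/w0.png")[60:220,200:300]; b=cv2.imread("pics/w2.png")[40:220,260:370]
print(a.shape,b.shape)
a=cv2.resize(cv2.copyMakeBorder(a,0,20,0,0,0),None,fx=3,fy=3);b=cv2.resize(b,None,fx=3,fy=3)
cv2.imwrite("pics/c2.png",np.hstack([a,b]))
E
```

```text
(160, 100, 3) (180, 110, 3)
```

View pics/c1.png

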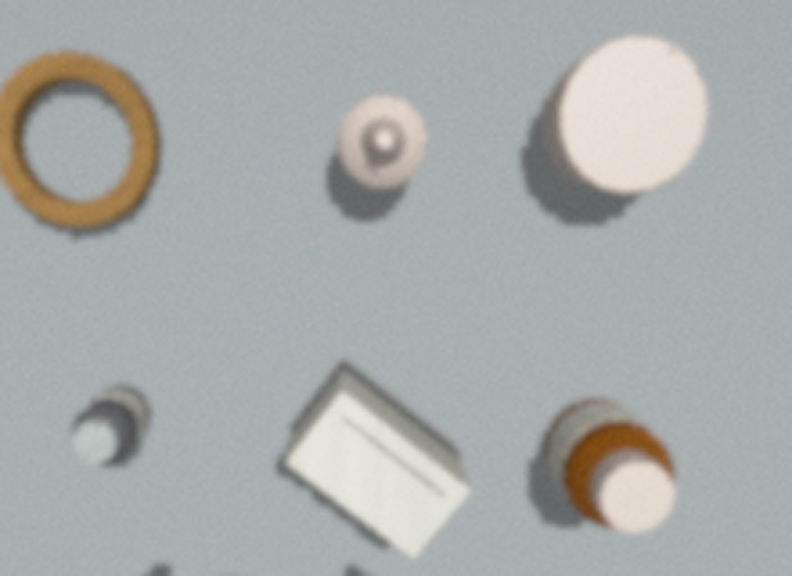

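View pics/c2.png

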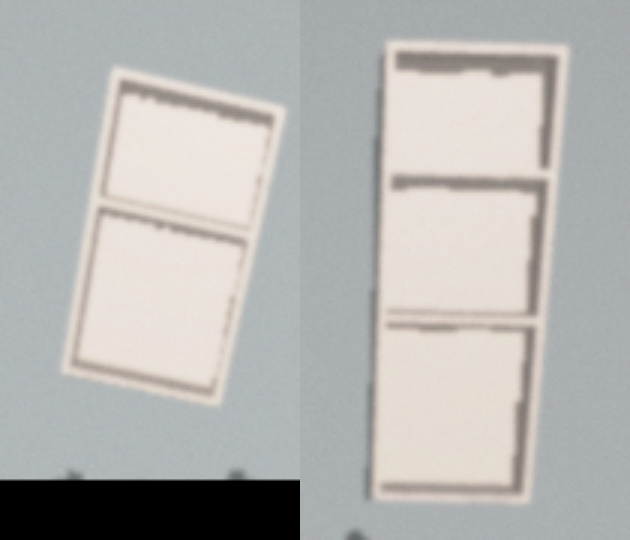

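```bash
python3 - <<'E'
from h import *
import json
w=[dict(np.load(f"w{i}.npz")) for i in range(3)]
c1=lambda u,v,z: ray(w[1],180+(u+.5)/3.6-.5,60+(v+.5)/3.6-.5,z)[:2]
P=dict(drop_tip=c1(384,137,80),drop_sh=c1(383,143,52),jar=c1(633,114,50),vial=c1(97,441,58),bottle=c1(634,495,86),tape=c1(78,141,18))
for k,v in P.items(): print(k,np.round(v,1))
C=np.array([c1(u,v,80) for u,v in [(344,390),(470,490),(413,556),(286,462)]])
print("carton",C.mean(0).round(1),"sides",np.linalg.norm(np.roll(C,-1,0)-C,axis=1).round(1))
d=(C[0]-C[1])+(C[3]-C[2]); print("yaw",np.arctan2(d[1],d[0]))
def tray(name,f,ox,oy,px):
    T=np.array([ray(f,ox+(u+.5)/3-.5,oy+(v+.5)/3-.5,24)[:2] for u,v in px]) # FL FR NL NR
    d=T[0]-T[2]+T[1]-T[3]; e=T[0]-T[1]+T[2]-T[3]
    print(name,T.mean(0).round(1),"yaw",np.arctan2(d[1],d[0]),np.arctan2(-e[0],e[1]),np.linalg.norm(d)/2,np.linalg.norm(e)/2)
tray("short",w[0],200,60,[(113,67),(284,107),(64,372),(219,404)])
tray("long",w[2],260,40,[(88,41),(267,47),(73,498),(228,501)])
E
```

```text
drop_tip [609.1  -9.4]
drop_sh [607.7  -9.8]
jar [ 618.1 -103.6]
vial [494.1 104.7]
bottle [ 479.6 -106.1]
tape [609.2 113.1]
carton [485.7  -8.5] sides [62.6 34.7 62.6 35.8]
yaw 0.9033141279060951
short [549.3 261.6] yaw -0.21401930697514626 -0.21616189299121327 151.01148323841835 82.7761011675047
long [ 557.9 -280.9] yaw -0.022227006367812996 -0.022458245695852162 220.74187816962336 82.78670697545626
```

```bash
cat >> h.py <<'E'
LONG=(np.array([557.9,-280.9]),-0.0223); SHORT=(np.array([549.3,261.6]),-0.215)
Z=165
def item(name,xy,yaw,h,tray,tx,w):
    xy=np.array(xy); c,ty=tray; dst=c+tx*np.array([np.cos(ty),np.sin(ty)])
    o=observe(); 
    if o["tool_pos"][2]<Z-5: move_linear([*o["tool_pos"][:2],Z],speed=120)
    reach([*xy,Z],ori(yaw)); open_gripper()
    stop=move_linear([*xy,h],speed=110,max_force=6); z0=observe()["tool_pos"][2]
    close_gripper(40); hold(.2); g=observe()["grip_width"]
    move_linear([*xy,h+5],speed=30); move_linear([*xy,Z],speed=120)
    g2=observe()["grip_width"]; print(name,"stop",stop,"z",round(z0,1),"width",round(g,1),round(g2,1),"expect",w)
    if abs(g2-w)>5: print("BAD GRIP"); return
    move_linear([*dst,Z],ori(ty),speed=200)
    hold(.2); move_linear([*dst,h+14],speed=100)
    s=move_linear([*dst,h+3.5],speed=20,max_force=5)
    o=observe(); print(" placed: contact",s,"z-h",round(o["tool_pos"][2]-h,1),"xyerr",(o["tool_pos"][:2]-dst).round(1))
    if not s and o["tool_pos"][2]-h>8: print("HIGH"); return
    hold(.2); open_gripper(); hold(.1)
    move_linear([*dst,h+25],speed=40); move_linear([*dst,Z],speed=150); print(" t",observe()["t"])
E
python3 - <<'E'
from h import *
item("vial",[494.1,104.7],0,17,LONG,82,26)
f=snap("wrist","v1"); snap("top","v1t")
E
```

```text
vial stop False z 17.6 width 22.8 22.6 expect 26
 placed: contact True z-h 4.4 xyerr [0.1 0.1]
 t 17.8583
```

View pics/v1.png

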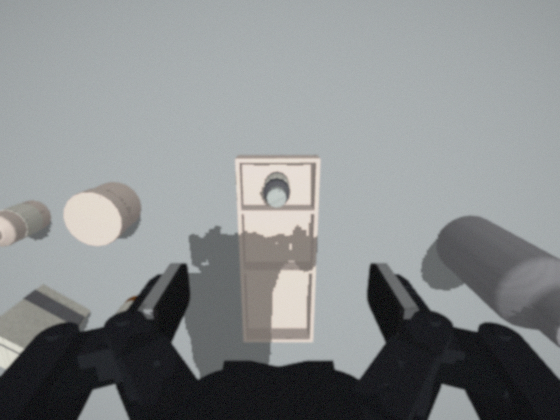

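The vial is standing upright in the smallest compartment, at about (276,190). Carton and bottle are next.

```bash
python3 - <<'E'
from h import *
item("carton",[485.7,-8.5],0.903,38,LONG,-62,36)
E
```

```text
carton stop False z 38.6 width 35.4 35.1 expect 36
 placed: contact True z-h 4.4 xyerr [-0.1 -0. ]
 t 28.7333
```

```bash
python3 - <<'E'
from h import *
item("bottle",[479.6,-106.1],0,26,LONG,20,44)
snap("side","s2"); snap("wrist","v2")
a=cv2.imread("pics/v2.png"); b=cv2.imread("pics/s2.png")[110:260,180:400]
b=cv2.resize(b,(400,273)); a=cv2.resize(a,(400,300)); cv2.imwrite("pics/m2.png",np.hstack([a,cv2.copyMakeBorder(b,0,27,0,0,0)]))
E
```

```text
bottle stop False z 26.6 width 41.8 42.0 expect 44
 placed: contact True z-h 4.6 xyerr [ 0.  -0.1]
 t 38.9917
```

View pics/m2.png

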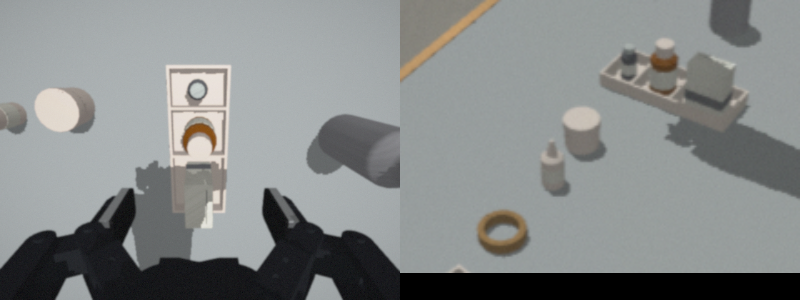

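All three items stand upright in the long tray, and the jar and dropper haven't moved. Jar and dropper are next.

```bash
python3 - <<'E'
from h import *
item("jar",[618.1,-103.6],0,22,SHORT,-30,56)
E
```

```text
jar stop False z 22.8 width 52.4 52.3 expect 56
 placed: contact True z-h 5.1 xyerr [ 0.1 -0.1]
 t 50.2833
```

```bash
python3 - <<'E'
from h import *
item("dropper",[608,-9.7],0,20,SHORT,44,34)
move_linear([480,0,280],ori(0),speed=200)
snap("side","s3"); snap("top","t3")
b=cv2.imread("pics/s3.png")[120:330,170:400]; a=cv2.imread("pics/t3.png")[160:280,90:490]
b=cv2.resize(b,(620,566)); cv2.imwrite("pics/m3.png",b)
cv2.imwrite("pics/m4.png",cv2.resize(a,(800,240)))
E
```

```text
dropper stop False z 20.8 width 31.4 31.6 expect 34
 placed: contact True z-h 4.4 xyerr [ 0.1 -0. ]
 t 61.5917
```

View pics/m3.png

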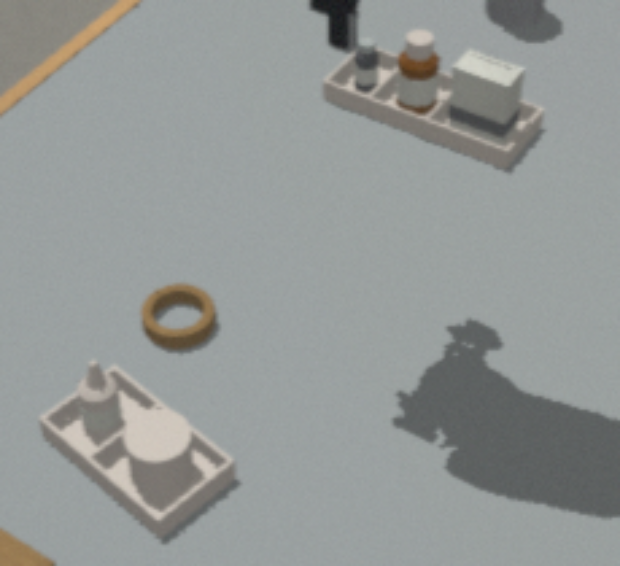

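View pics/m4.png

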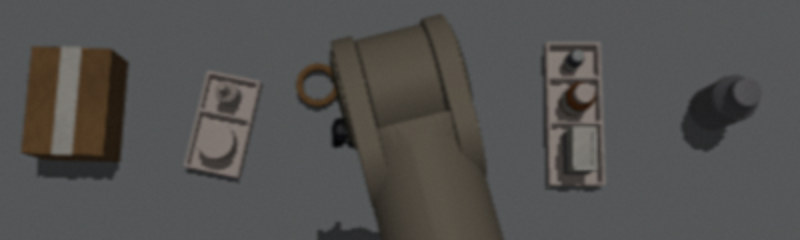

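All five items stand in their own compartments: the dropper at about (97,400) and jar at (158,455) in the side crop, with the vial, bottle and carton in the long tray. The tape, flask and box are where they were, and the arm is clear.

```bash
python3 -c "
from cell import *
print(sign_off())"
```

```text
the job is handed in; nothing more can be done
None
```

Both kits are made up and the job is handed in: the final pictures show all five items upright in their compartments and the tape, flask and box unmoved, about 62 s in of the 134 s allowed; `sign_off()` gave no verdict.

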